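# Glue-up: press the end bar onto the bread board with the trigger clamp

### The job

Lay the longer of the two look-alike wooden bars (it is as long as the bread board is wide) flat on the clamp's bed, crosswise between the side strips in front of the board, and let go of it. Then pump the clamp's trigger, not touching rod, jaw or pad, until the pad has pushed the bar tight against the board and is itself pressed about halfway in on its sprung stem, never nearly all the way. Finish while still holding the trigger squeezed to keep that pressure on, and leave the shorter bar, glue bottle and mug in place.

Things in the scene. Friction and masses are not known exactly. Their poses are not given: they have to be found in the camera images.
- clamp: One-hand trigger clamp on a white base board 480 x 140 mm that never moves; base top (the bed) is 28 mm above the worktop. Origin on the worktop, mid-width; x = pressing direction (trigger to board), z up. Along x: base -220 to 260 mm, trigger pivot -120, pad face 0 with jaw fully back, front edge of board +100, fixed jaw +220. Black housing x -195 to -95, 50 mm wide, 90 mm high.
- bed (a point): Middle of the place for the bar, on the bed surface, 39 mm before the board's front edge (clamp x = 61 mm); axes as the clamp's. Two wooden side strips, 10 mm high above the bed, run from 39 mm before to 39 mm behind it in x, their inner faces sloping outwards from y = -55 and +55 mm at the bed to 59 mm at the top.
- board: Wooden bread board, 120 mm long (x), 100 mm wide (y), 24 mm thick, lying on the bed against the fixed jaw; it does not move. Origin on the bed at the middle of its front lower edge, where the bar goes; axes as the clamp's, the board lies at x = 0 to 120 mm.
- long_bar: The longer loose wooden bar, 100 x 24 x 24 mm, about 55 g. Origin at the centre of its underside, x along its length. Tight against the board its origin is at x = -12 mm, y = 0, z = 0 in the board's frame, its length along the board's y.
- short_bar: The shorter look-alike bar, 75 x 24 x 24 mm, not needed. Origin at the centre of its underside, x along its length.
- pad_face (a point): Centre of the pad's pressing face, 40 mm above the worktop; axes as the clamp's. Rubber pad 10 mm thick, 44 mm wide, 22 mm high on a steel stem 12 mm thick (20 mm of it bare when free) that springs into the jaw, a steel plate 40 mm wide and 60 mm above the worktop at its top; behind it a 10 mm rod runs back through the housing.
- pad (a joint): How far the pad is pressed in on its stem, m: 0 free, 0.020 right in. Spring: about 0.8 N to start, plus 0.3 N per mm.
- jaw (a joint): How far the jaw has advanced, m: 0 fully back, up to 0.110; starts between 0 and 0.020. With the pad free the pad face is at this x in the clamp's frame.
- trigger_grip (a point): Point on the trigger's centre line, 85 mm from its pivot; moves with it. Grey lever 12 mm thick (clamp x), 22 mm wide (y), standing up from its pivot (75 mm above the worktop) to 115 mm from it. Closed fingers can push it from its +x side, where there is room; at 80 mm above the pivot this takes 9 N idle, up to 20 N driving.
- trigger (a joint): Trigger angle, rad: 0 upright (released), 0.45 fully squeezed, its top swinging to the clamp's -x; a spring returns it. Squeezing drives the jaw about 52 mm per rad; the jaw stays there (within 3 mm or so) while the trigger springs back. But under load the jaw backs off on release until the pad is only 4 to 5 mm in, so keep squeezing.
- pistol_grip (a point): Middle of the fixed black pistol grip behind the trigger, 26 mm wide, 20 mm thick, leaning back to the clamp's -x at 0.45 rad; its top is 180 mm above the worktop.
- glue: White bottle, 52 mm across, 150 mm high, a bystander. Origin at the centre of its underside.
- mug: White mug, 80 mm across, 90 mm high, a bystander. Origin at the centre of its underside.
Not all that is in view belongs to the job. What is shaped like the long_bar but pink or yellow is not meant.

How it is judged (in metres and radians):
On the way, in this order (a step that is already met when the one before it is completed fails the run):
1. the longer bar lies flat on the bed between the strips, crosswise before the board, and is let go (y of long_bar in the frame of board between -0.007 and 0.007 m and z of long_bar in the frame of board between -0.003 and 0.003 m and angle between the x axis of long_bar and the y axis of board, either way round below 0.1 rad and x of long_bar in the frame of board between -0.095 and -0.01 m and contact force between each of the fingers, the arm and long_bar below 0.3 N and linear speed of long_bar below 0.02 m/s), for 0.2 s.
2. the pumped pad touches the bar (contact force between pad and long_bar above 0.2 N), for 0.05 s.
3. the pad presses the bar tight against the board (x of long_bar in the frame of board above -0.0145 m and value of joint pad above 0.006 m), for 0.1 s.
At the end, for the whole second after the job is handed in: The longer bar lies flat on the bed, centred within 7 mm and square within 0.1 rad, within 2.5 mm of the board; the pad is 6 to 15 mm in and presses it with over 1.5 N; the robot still pushes the trigger with over 2 N and does not touch the bar (all of step 3 and y of long_bar in the frame of board between -0.007 and 0.007 m and z of long_bar in the frame of board between -0.003 and 0.003 m and angle between the x axis of long_bar and the y axis of board, either way round below 0.1 rad and x of long_bar in the frame of board below -0.009 m and value of joint pad below 0.015 m and contact force between pad and long_bar above 1.5 N and contact force between any of the fingers, the arm and trigger above 2 N and contact force between each of the fingers, the arm and long_bar below 0.3 N and linear speed of long_bar below 0.01 m/s); the arm keeps its last pose, push and grip.
It fails at once if the pad is pressed nearly all the way in (more than 18 mm): the joint is crushed (value of joint pad above 0.018 m).
It fails at once if the robot pushes the rod, jaw or pad directly (more than 1 N) (contact force between any of the fingers, the arm and jaw above 1 N).
It fails at once if the shorter bar is moved more than 30 mm (distance of short_bar from where it was at the start of the episode above 0.03 m).
It fails at once if the glue bottle or the mug is moved more than 30 mm (distance of any of glue, mug from where it was at the start of the episode above 0.03 m).
It also fails if it takes over 54 s, if anything falls off the work surface, if the arm or the gripper's body presses on something with over 40 N, if the wrist force passes 120 N, or if a joint passes its speed limit or range.

### The arm

A 6-joint arm with a two-finger parallel gripper is mounted at the origin on the work surface. World frame = base frame: x ahead of the robot, y to its left, z up, the work surface at z = 0. Lengths are in m, angles in degrees, forces in N, time in s.
With the tool pointing down it reaches from about 0.35 to 0.875 m from the base axis. Payload 15.5 kg.
Tool frame: the origin (TCP) lies at the very end of the fingers, on their centre line; the grasp point (between the pads) lies 19 mm behind it; z points along the fingers, y is the line along which they close (so a half turn about z gives the same grasp; the last joint's range is limited). The gripper opens to 85 mm and grips with 20 to 120 N. Pads are 22 mm wide; open, the fingers measure 114 mm over their backs; the gripper's body (76 mm by 85 mm) begins 54 mm behind the grasp point. The pads swing forward as they close: fully open they stand 13 mm farther back than shut.
Start: joints at [-76.862, 28.281, 77.091, -0, 74.628, -5.472], TCP at [0.199, -0.592, 0.231] pointing down, gripper open.
Joint ranges: [-166.48, 166.48], [-47.26, 123.95], [12.59, 153.08], [-70.14, 250.14], [6.76, 159.57], [-176.63, 176.63]. Speed limits (degrees/s): [108.29, 108.29, 147.25, 172.46, 172.46, 172.46].

### API

Orientations are given as [roll, pitch, yaw] about the fixed x, y, z axes, in that order (R = Rz(yaw) Ry(pitch) Rx(roll)).
In Python, from rig import * gives the robot as it stands. The module is installed in compiled form; this text tells all that it offers.
- The arm moves only by the tool play_rows, never from a script. Its argument "rows" is a list of rows, each a list of 7 numbers: the closure, from -1 (fully open) to 1 (shut), then the shift along the tool's x, y, z in a scale on which 1.0 is 0.2 m, then the turn, a rotation vector about the tool's x, y, z in normalised numbers (1 is 90 degrees). In form: [[claw, x, y, z, rx, ry, rz], ...]. A call has exactly 5 rows; each row is the pose to reach, as a shift and turn from the pose commanded when the call began, along the tool's axes at that moment; what a row does not reach only later rows make up. A row lasts 1/12 s, in which the tool goes at most 41.7 mm and 7.16 degrees, less where a joint would pass 70% of its speed; a pose out of reach is approached as far as the arm can. No shift or turn number may pass 1 either way. A call with a gripper value outside its range is refused whole. The fingers move at their own pace and stop on an object; "force" is the grip in N (left out, the last holds). Time passes only in rows, so rows that repeat a pose let the fingers close, or fill a call up. It gives the time, the measured TCP pose, the force, the opening and the grip force at its end, in the units of the state.
- get_state(): the state, without advancing time (a new reading comes with each control period).
- get_image(name): name is "scene" or "top" or "wrist"; returns (picture, depth): 480x640x3 uint8, blue, green, red; 480x640 float32, m along the optical axis (not along the pixel's ray), 0 where there is no reading.
- camera_info(name): a dict with "fovy" (degrees; the focal length in pixels is half the picture's height over the tangent of half this angle, whatever the lens; pixels are square), "cx", "cy" (the principal point, pixels), "dist_coeffs" ([k1, k2, p1, p2, k3] as OpenCV has them; the pictures are not rectified), "cam_to_world" (4x4, takes a point from camera to world coordinates); the wrist camera has in their place "tool_from_camera" (4x4, takes a point from camera to tool coordinates, whose origin is the TCP and whose axes are the flange's). Camera axes: x right, y up, looking along -z (the intrinsics and any distortion apply to the point x, -y, -z); pixel columns grow to the right and rows downward; lengths in m; the calibration is good to about 2 mm. A picture is of the moment at which its call begins: read the wrist's pose just before it. camera_info takes no time and is no camera call.
- sign_off(): hands the job in; it is judged then, once.
The state is a dict: "time_s": time; "qpos": joint angles; "joint_vel": joint speeds; "joint_torque": joint torques, N m; "tool_pos": TCP position; "ee_rot": TCP orientation; "wrist_force": force on the tool from outside, world axes, zero at the start; "moment": the same for the moment, N m; "gripper_width": opening from 0.0 (shut) to 1.0 (fully open); "finger_force": force on a finger pad.
Only numpy, scipy, OpenCV 4.12 (cv2) and the standard library are available. Lean on these libraries where they do the work, as an engineer would, in place of code of your own. Each camera call takes 0.05 s, during which the arm holds its last target. There are 200 camera calls.

## Working session

There is one attempt and no reset: what is moved stays moved. The work goes in short steps, Python scripts to look and compute and a tool call to move; the robot and the scene stay as the last step left them, time stands still between calls to the robot, and variables do not carry over. Pictures are saved under pics/ and viewed, at most 10 in all, crops included, and the job is handed in when it is done.

Besides the shell and the picture viewer there is one more tool, called in YAML: its name, and indented under it one key for each argument. play_rows: Moves the arm, as the interface text tells. Its arguments: {"type":"object","properties":{"rows":{"type":"array"},"force":{"type":"number"}},"required":["rows"]}

```bash
mkdir -p pics; cat > h.py <<'E'
from rig import *
import numpy as np, cv2
from scipy.spatial.transform import Rotation as R
def K(n):
    c=camera_info(n); f=240/np.tan(np.radians(c['fovy']/2))
    return c,np.array([[f,0,c['cx']],[0,f,c['cy']],[0,0,1]]),np.array(c['dist_coeffs'],float)
def T_of(n,s=None):
    c=camera_info(n)
    if n!='wrist': return np.array(c['cam_to_world'])
    s=s or get_state(); T=np.eye(4); T[:3,:3]=R.from_euler('xyz',s['ee_rot'],degrees=True).as_matrix(); T[:3,3]=s['tool_pos']
    return T@np.array(c['tool_from_camera'])
def rays(n,uv,T):
    c,k,d=K(n); p=cv2.undistortPoints(np.array(uv,float).reshape(-1,1,2),k,d).reshape(-1,2)
    return np.c_[p[:,0],-p[:,1],-np.ones(len(p))]@T[:3,:3].T, T[:3,3]
def onplane(n,uv,z,T):
    r,o=rays(n,uv,T); return o+r*((z-o[2])/r[:,2])[:,None]
def withdepth(n,uv,dep,T):
    r,o=rays(n,uv,T); return o+r*np.array([dep[int(v),int(u)] for u,v in uv])[:,None]
def cloud(n,dep,T):
    v,u=np.mgrid[0:480,0:640]; r,o=rays(n,np.c_[u.ravel(),v.ravel()],T)
    return (o+r*dep.ravel()[:,None]).reshape(480,640,3)
E
python3 - <<'E'
from h import *
print(get_state())
for n in ('top','scene'):
    im,d=get_image(n); cv2.imwrite(f'pics/{n}0.png',im); np.save(f'{n}0.npy',d)
    c=camera_info(n); print(n,c['fovy'],c['dist_coeffs'],np.round(c['cam_to_world'],3).tolist(),(d>0).mean())
E
```

```text
{'time_s': 0.0, 'qpos': array([-7.68637955e+01,  2.83148741e+01,  7.71291691e+01, -3.10942940e-04,
        7.46266918e+01, -5.47197053e+00]), 'joint_vel': array([-0.0602787 ,  0.07723119,  0.03943727,  0.12612508, -0.03812478,
       -0.04893367]), 'joint_torque': array([-5.03501687e-04, -8.82163453e+01, -3.83879864e+01, -2.66171319e-04,
        9.95754468e-03,  4.10940913e-05]), 'tool_pos': array([ 0.19934896, -0.59196643,  0.2306883 ]), 'ee_rot': array([-1.79929559e+02, -6.44685944e-03,  1.86082537e+01]), 'wrist_force': array([-0.04417228,  0.55920093,  0.26383449]), 'moment': array([ 0.00151302, -0.0040851 , -0.03140877]), 'finger_force': 0.0, 'gripper_width': 0.9972658174017818}
top 43.3140217487838 [-0.04343578  0.          0.          0.          0.        ] [[0.018, 0.995, -0.099, 0.424], [-1.0, 0.018, -0.001, 0.047], [0.0, 0.099, 0.995, 1.416], [0.0, 0.0, 0.0, 1.0]] 0.9960872395833333
scene 43.27595920125427 [0.00451752 0.         0.         0.         0.        ] [[0.298, -0.786, 0.541, 1.301], [0.954, 0.244, -0.171, -0.207], [0.003, 0.567, 0.823, 1.248], [0.0, 0.0, 0.0, 1.0]] 0.996025390625
```

View pics/top0.png

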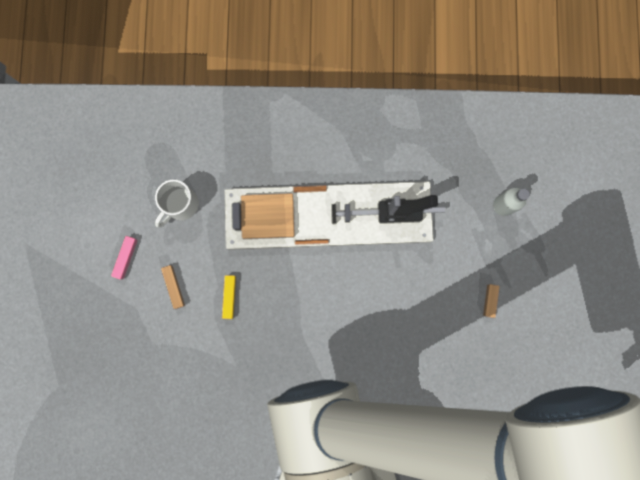

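View pics/scene0.png

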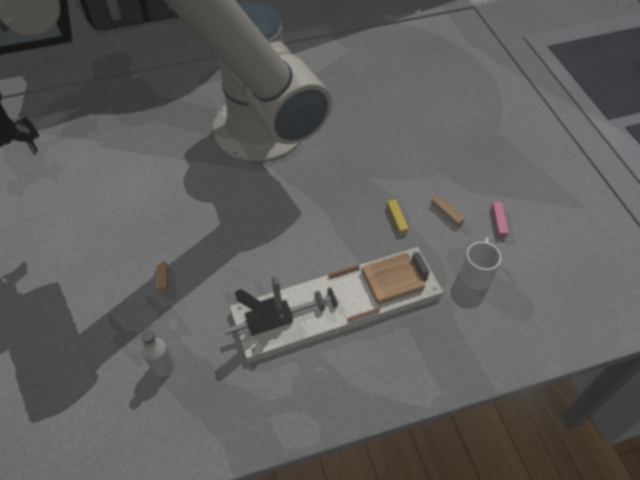

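Top view: the brown bars are at (172,287) and (491,301), pink is at (123,257) and yellow at (228,297). The clamp lies at x 225–433, y 182–248, with the board at (268,216), the trigger end on the right, the mug at (173,200) and the glue at (514,200). Next I measure them.

```bash
cat > m.py <<'E'
from h import *
for n in ('top','scene'):
    im=cv2.imread(f'pics/{n}0.png'); T=T_of(n); d=np.load(f'{n}0.npy'); P=cloud(n,d,T)
    hsv=cv2.cvtColor(im,cv2.COLOR_BGR2HSV)
    m=(hsv[...,0]<18)&(hsv[...,1]>80)&(P[...,0]>0.2)&(P[...,0]<0.9)&(P[...,2]>0.012)&(abs(P[...,1])<0.6)
    k,lab,st,ce=cv2.connectedComponentsWithStats(m.astype(np.uint8))
    for i in range(1,k):
        if st[i,4]<60: continue
        q=P[lab==i]; z=np.median(q[:,2]); top=q[abs(q[:,2]-z)<0.005]
        (c,sz,a)=cv2.minAreaRect(np.ascontiguousarray(top[:,:2]*1000,dtype=np.float32))
        b=cv2.boxPoints((c,sz,a)); e=max((b[1]-b[0],b[2]-b[1]),key=np.linalg.norm)
        print(n,ce[i].round(),'z',z.round(4),'c',np.round(c,1),'sz',np.round(sz,1),'yaw',round(float(np.degrees(np.arctan2(e[1],e[0])))%180,1))
    # base top
    m=(abs(P[...,2]-0.028)<0.006)&(hsv[...,1]<60)&(hsv[...,2]>(150 if n=='top' else 90))&(P[...,0]>.3)&(abs(P[...,1])<.45)
    k,lab,st,ce=cv2.connectedComponentsWithStats(cv2.morphologyEx(m.astype(np.uint8),cv2.MORPH_CLOSE,np.ones((3,3))))
    m2=m&(abs(P[...,1]-P[...,1][m].mean())<0.3)
    q=P[m2][:,:2]*1000
    print(n,'base',cv2.minAreaRect(np.ascontiguousarray(q,dtype=np.float32)),len(q),np.median(P[m2][:,2]))
    for nm,lo,hi in (('60mm',.045,.062),('high',.10,.2)):
        mm=(P[...,2]>lo)&(P[...,2]<hi)&(P[...,0]>.4)&(P[...,0]<.75)&(P[...,1]<.1)&(P[...,1]>-.30)
        q=P[mm]; k,lab,st,ce=cv2.connectedComponentsWithStats(mm.astype(np.uint8))
        for i in range(1,k):
            if st[i,4]>15: w=P[lab==i]; print('  ',nm,ce[i].round(),st[i,4],w.min(0).round(3),w.max(0).round(3))
E
python3 m.py
```

```text
top [309. 188.] z 0.0369 c [693.6  77.8] sz [11.3 72.1] yaw 92.9
top [267. 216.] z 0.0519 c [626.6 173.5] sz [100.1 119.3] yaw 91.9
top [311. 241.] z 0.038 c [570.   71.8] sz [ 7.4 73.3] yaw 91.3
top [172. 287.] z 0.0232 c [460.8 390.8] sz [98.  24.3] yaw 20.1
top [491. 300.] z 0.0236 c [ 442.6 -346.6] sz [23.7 72.8] yaw 171.6
top base ((633.9883422851562, 34.45817565917969), (141.41140747070312, 481.0785217285156), 3.1467807292938232) 7149 0.027861596480101225
   60mm [381. 213.] 690 [ 0.614 -0.232  0.045] [0.664 0.028 0.062]
   high [422. 204.] 396 [ 0.631 -0.193  0.1  ] [ 0.658 -0.135  0.185]
   high [394. 204.] 137 [ 0.63  -0.111  0.1  ] [ 0.652 -0.099  0.196]
scene [448. 209.] z 0.024 c [464.5 392. ] sz [92.2 21.3] yaw 20.3
scene [392. 277.] z 0.0517 c [629.2 172.8] sz [ 97.8 117.3] yaw 93.6
scene [161. 276.] z 0.0234 c [ 444.5 -345.7] sz [17.  68.4] yaw 173.6
scene [344. 270.] z 0.038 c [570.8  70.8] sz [ 9.6 69.7] yaw 92.8
scene base ((633.8948364257812, 34.41688537597656), (144.5751495361328, 480.92498779296875), 3.314063549041748) 6210 0.0276578979258284
   60mm [320. 300.] 279 [ 0.613 -0.062  0.045] [0.658 0.027 0.062]
   60mm [263. 320.] 649 [ 0.615 -0.233  0.045] [ 0.672 -0.065  0.062]
   60mm [272. 308.] 21 [ 0.625 -0.122  0.052] [ 0.641 -0.114  0.062]
   high [276. 290.] 201 [ 0.63  -0.112  0.1  ] [ 0.655 -0.099  0.195]
   high [249. 301.] 385 [ 0.633 -0.193  0.1  ] [ 0.66  -0.135  0.184]
```

Careful with the scale: shifts go in shares of 0.2 m and turns go in shares of 90 degrees. That gives: 0.155 m / 0.2 = 0.775, -0.137 m / 0.2 = -0.685.

play_rows:
  rows:
    - [-1,0.155,-0.135,0,0,0,0]
    - [-1,0.31,-0.275,0,0,0,0]
    - [-1,0.465,-0.41,0,0,0,0]
    - [-1,0.62,-0.55,0,0,0,0]
    - [-1,0.775,-0.685,0,0,0,0]

```text
time_s: 0.52
tool_pos: [0.3029, -0.411, 0.231]
ee_rot: [-180.0, 0.0, 18.6]
wrist_force: [2.1, -0.7, 1.1]
gripper_width: 1.0
finger_force: 0.0
```

Scaled: 0.155 m / 0.2 = 0.775, -0.137 m / 0.2 = -0.685.

play_rows:
  rows:
    - [-1,0.155,-0.135,0,0,0,0]
    - [-1,0.31,-0.275,0,0,0,0]
    - [-1,0.465,-0.41,0,0,0,0]
    - [-1,0.62,-0.55,0,0,0,0]
    - [-1,0.775,-0.685,0,0,0,0]

```text
time_s: 0.93
tool_pos: [0.4061, -0.2317, 0.2312]
ee_rot: [-180.0, 0.0, 18.6]
wrist_force: [1.1, -0.4, 0.4]
gripper_width: 1.0
finger_force: 0.0
```

```bash
cat > to.py <<'E'
import sys
from h import *
# to.py x y z yaw : shift and turn in tool axes, tool down
x,y,z,yaw=map(float,sys.argv[1:5]); s=get_state()
A=R.from_euler('xyz',s['ee_rot'],degrees=True); B=R.from_euler('xyz',[180,0,yaw],degrees=True)
print('t',round(s['time_s'],2),'pos',s['tool_pos'].round(4),s['ee_rot'].round(2),'F',s['wrist_force'].round(2),'w',round(s['gripper_width'],3))
print('shift',(A.inv().apply(np.array([x,y,z])-s['tool_pos'])).round(4),'turn',np.degrees((A.inv()*B).as_rotvec()).round(2))
E
python3 to.py 0.461 0.391 0.16 20.2
```

```text
t 0.93 pos [ 0.4061 -0.2317  0.2312] [-1.7999e+02  1.0000e-02  1.8590e+01] F [ 1.11 -0.38  0.38] w 1.0
shift [ 0.2505 -0.5727  0.0713] turn [-0.01  0.01 -1.61]
```

Scaled: -0.143 m / 0.2 = -0.715, -0.115 m / 0.2 = -0.575, -1.6 degrees / 90 = -0.0178.

play_rows:
  rows:
    - [-1,0.0625,-0.145,0,0,0,0]
    - [-1,0.125,-0.29,0,0,0,0]
    - [-1,0.1875,-0.435,0,0,0,0]
    - [-1,0.25,-0.575,0,0,0,0]
    - [-1,0.3125,-0.715,0,0,0,-0.0178]

```text
time_s: 1.35
tool_pos: [0.4191, -0.0767, 0.2312]
ee_rot: [-180.0, 0.0, 20.2]
wrist_force: [0.6, -0.1, 0.1]
gripper_width: 0.999
finger_force: 0.0
```

Scaled: -0.17 m / 0.2 = -0.85, -0.136 m / 0.2 = -0.68.

play_rows:
  rows:
    - [-1,0.07,-0.17,0,0,0,0]
    - [-1,0.135,-0.34,0,0,0,0]
    - [-1,0.2,-0.51,0,0,0,0]
    - [-1,0.265,-0.68,0,0,0,0]
    - [-1,0.33,-0.85,0,0,0,0]

```text
time_s: 1.77
tool_pos: [0.4221, 0.1058, 0.2312]
ee_rot: [180.0, 0.0, 20.2]
wrist_force: [1.5, 0.1, 0.9]
gripper_width: 1.0
finger_force: 0.0
```

play_rows:
  rows:
    - [-1,0.07,-0.17,0,0,0,0]
    - [-1,0.135,-0.34,0,0,0,0]
    - [-1,0.2,-0.51,0,0,0,0]
    - [-1,0.265,-0.68,0,0,0,0]
    - [-1,0.33,-0.85,0,0,0,0]

```text
time_s: 2.18
tool_pos: [0.4253, 0.2883, 0.2311]
ee_rot: [180.0, 0.0, 20.2]
wrist_force: [1.2, -0.1, -0.1]
gripper_width: 1.002
finger_force: 0.0
```

```bash
python3 to.py 0.461 0.391 0.16 20.2
```

```text
t 2.18 pos [0.4253 0.2883 0.2311] [1.800e+02 2.000e-02 2.022e+01] F [ 1.15 -0.07 -0.08] w 1.002
shift [ 0.0691 -0.084   0.0711] turn [0.   0.02 0.02]
```

Scaled: -0.084 m / 0.2 = -0.42, 0.07 m / 0.2 = 0.35.

play_rows:
  rows:
    - [-1,0.115,-0.14,0.05,0,0,0]
    - [-1,0.23,-0.28,0.15,0,0,0]
    - [-1,0.345,-0.42,0.25,0,0,0]
    - [-1,0.345,-0.42,0.35,0,0,0]
    - [-1,0.345,-0.42,0.35,0,0,0]

```text
time_s: 2.6
tool_pos: [0.4599, 0.3893, 0.1571]
ee_rot: [179.9, 0.3, 20.3]
wrist_force: [-1.4, -0.4, -0.8]
gripper_width: 1.002
finger_force: 0.0
```

```bash
cat > w.py <<'E'
from h import *
s=get_state(); im,d=get_image('wrist'); cv2.imwrite('pics/w1.png',im); T=T_of('wrist',s)
P=cloud('wrist',d,T); hsv=cv2.cvtColor(im,cv2.COLOR_BGR2HSV)
print((d>0).mean())
m=(hsv[...,0]<20)&(hsv[...,1]>70)&(abs(P[...,2]-.024)<.006)
k,lab,st,ce=cv2.connectedComponentsWithStats(m.astype(np.uint8))
for i in range(1,k):
    if st[i,4]<200: continue
    uv=np.argwhere(lab==i)[:,::-1]; q=onplane('wrist',uv,.024,T)[:,:2]*1000
    r=cv2.minAreaRect(np.ascontiguousarray(q,dtype=np.float32)); print(ce[i],st[i],r,np.median(P[lab==i][:,2]))
E
python3 w.py; python3 to.py 0.461 0.391 0.16 20.2
```

```text
0.9961653645833334
[323.09171675 214.88502744] [ 308  154   32  126 3827] ((459.2978515625, 389.98480224609375), (98.56869506835938, 23.029754638671875), 19.44876480102539) 0.023436052031094723
t 2.65 pos [0.4602 0.3885 0.1592] [179.93   0.27  20.27] F [-0.09 -0.06  0.55] w 1.001
shift [ 0.0016 -0.002  -0.0008] turn [0.07 0.27 0.07]
```

View pics/w1.png

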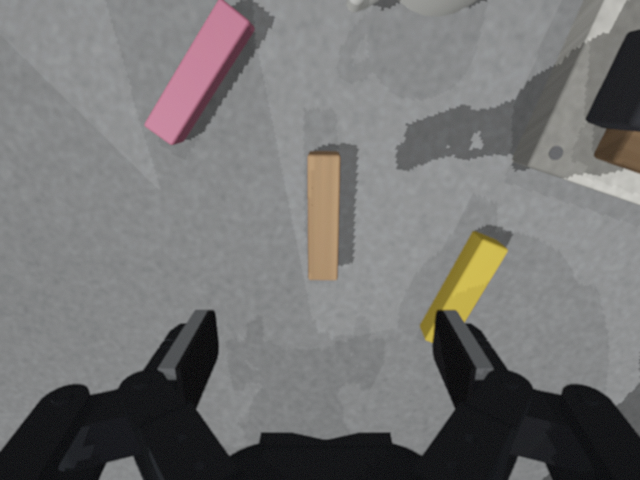

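The wrist view shows the long bar at (323,215), with pink at (200,70) and yellow at (465,287). The measurement agrees: centre (460,390), yaw about 20°, 98.6 mm long. Descend and grasp.

play_rows:
  rows:
    - [-1,-0.005,0,0.175,0,0,0]
    - [-1,-0.005,0,0.35,0,0,0]
    - [-1,-0.005,0,0.525,0,0,0]
    - [-1,-0.005,0,0.7,0,0,0]
    - [-1,-0.005,0,0.78,0,0,0]

```text
time_s: 3.07
tool_pos: [0.4596, 0.3869, 0.0033]
ee_rot: [180.0, 0.2, 20.1]
wrist_force: [-0.5, -0.0, -0.5]
gripper_width: 1.0
finger_force: 0.0
```

play_rows:
  rows:
    - [0.2,0,0,0,0,0,0]
    - [1,0,0,0,0,0,0]
    - [1,0,0,0,0,0,0]
    - [1,0,0,0,0,0,0]
    - [1,0,0,0,0,0,0]
  force: 40

```text
time_s: 3.48
tool_pos: [0.4614, 0.3892, 0.0071]
ee_rot: [-180.0, -0.1, 20.2]
wrist_force: [0.4, 0.0, 0.0]
gripper_width: 0.298
finger_force: 0.0
```

Scaled: -0.1 m / 0.2 = -0.5, -0.06 m / 0.2 = -0.3.

play_rows:
  rows:
    - [1,0,0,0,0,0,0]
    - [1,0,0,0,0,0,0]
    - [1,0,0,-0.1,0,0,0]
    - [1,0,0,-0.3,0,0,0]
    - [1,0,0,-0.5,0,0,0]

```text
time_s: 3.9
tool_pos: [0.4599, 0.3882, 0.1064]
ee_rot: [180.0, 0.1, 20.2]
wrist_force: [1.2, 0.8, -1.1]
gripper_width: 0.266
finger_force: 40.3
```

```bash
python3 to.py 0.6319 0.0754 0.12 3.1
```

```text
t 3.9 pos [0.4599 0.3882 0.1064] [1.7997e+02 1.1000e-01 2.0210e+01] F [ 1.21  0.82 -1.1 ] w 0.266
shift [ 0.0534  0.353  -0.0136] turn [ 0.05  0.11 17.11]
```

Scaled: 0.175 m / 0.2 = 0.875, 0.14 m / 0.2 = 0.7, 9 degrees / 90 = 0.1.

play_rows:
  rows:
    - [1,0.025,0.175,-0.1,0,0,0.0222]
    - [1,0.05,0.35,-0.1,0,0,0.0444]
    - [1,0.075,0.525,-0.1,0,0,0.0667]
    - [1,0.1,0.7,-0.1,0,0,0.0889]
    - [1,0.13,0.875,-0.1,0,0,0.1]

```text
time_s: 4.32
tool_pos: [0.546, 0.232, 0.1265]
ee_rot: [-180.0, -0.1, 11.1]
wrist_force: [0.7, 0.4, -1.1]
gripper_width: 0.27
finger_force: 40.4
```

```bash
python3 to.py 0.6319 0.0754 0.12 3.1
```

```text
t 4.32 pos [0.546  0.232  0.1265] [-1.7999e+02 -8.0000e-02  1.1110e+01] F [ 0.68  0.35 -1.08] w 0.27
shift [0.0541 0.1703 0.0065] turn [-0.01 -0.08  8.01]
```

Scaled: 0.17 m / 0.2 = 0.85, 0.165 m / 0.2 = 0.825, 8 degrees / 90 = 0.0889.

play_rows:
  rows:
    - [1,0.07,0.21,0,0,0,0.0222]
    - [1,0.135,0.425,0,0,0,0.0444]
    - [1,0.2,0.635,0,0,0,0.0667]
    - [1,0.27,0.825,0,0,0,0.0889]
    - [1,0.27,0.85,0.035,0,0,0.0889]

```text
time_s: 4.73
tool_pos: [0.6353, 0.0723, 0.1203]
ee_rot: [179.9, -0.3, 2.9]
wrist_force: [0.1, -0.3, -0.3]
gripper_width: 0.272
finger_force: 40.4
```

play_rows:
  rows:
    - [1,0,0,0,0,0,0]
    - [1,0,0,0,0,0,0]
    - [1,0,0,0,0,0,0]
    - [1,0,0,0,0,0,0]
    - [1,0,0,0,0,0,0]

```text
time_s: 5.15
tool_pos: [0.6312, 0.0784, 0.1187]
ee_rot: [-180.0, -0.0, 3.3]
wrist_force: [-0.6, 0.8, -0.6]
gripper_width: 0.273
finger_force: 40.4
```

```bash
python3 to.py 0.6319 0.0754 0.036 3.1; python3 - <<'E'
from h import *
s=get_state(); im,d=get_image('wrist'); cv2.imwrite('pics/w2.png',im); np.save('w2.npy',d)
E
```

```text
t 5.15 pos [0.6312 0.0784 0.1187] [-1.7999e+02 -2.0000e-02  3.3000e+00] F [-0.64  0.84 -0.64] w 0.273
shift [0.0005 0.0031 0.0827] turn [-0.01 -0.02  0.2 ]
```

View pics/w2.png

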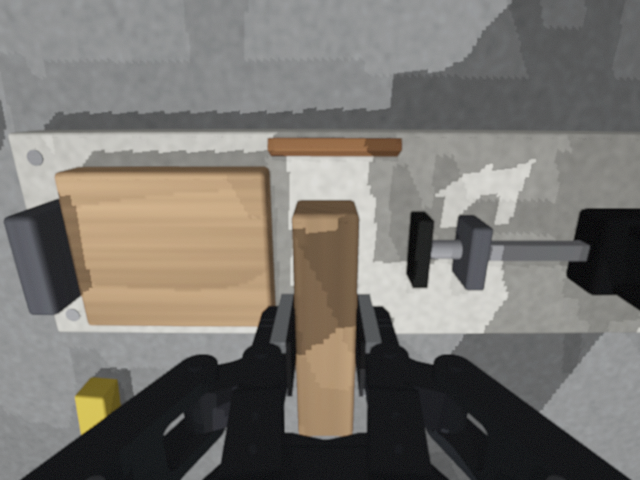

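The wrist view shows the bar held straight between the fingers (columns 292–358), with the board front edge at column 270, the pad at column 420 and the far strip at row 146. I check how the bar is centred in the grip.

```bash
python3 - <<'E'
from h import *
s=get_state(); T=T_of('wrist',s); d=np.load('w2.npy'); P=cloud('wrist',d,T); im=cv2.imread('pics/w2.png')
hsv=cv2.cvtColor(im,cv2.COLOR_BGR2HSV)
A=R.from_euler('xyz',s['ee_rot'],degrees=True)
m=(hsv[...,0]<20)&(hsv[...,1]>60)&(abs(P[...,2]-.137)<.015)
q=A.inv().apply(P[m]-s['tool_pos'])*1000
zt=np.median(q[:,2]); print('bar in tool: z top',zt, 'x',np.percentile(q[:,0],[.5,99.5]).round(1))
for lo,hi in((-49,-10),(-10,10),(10,49)):
    w=q[(q[:,0]>lo)&(q[:,0]<hi)&(abs(q[:,2]-zt)<4)]; print(lo,w[:,1].min().round(1),w[:,1].max().round(1),np.median(w[:,2]).round(1)) if len(w) else 0
m=(hsv[...,0]<20)&(hsv[...,1]>60)&(abs(P[...,2]-.052)<.004); w=P[m][:,:2]*1000
print('board',cv2.minAreaRect(np.ascontiguousarray(w[w[:,1]>100],dtype=np.float32)))
m=(hsv[...,0]<20)&(hsv[...,1]>60)&(abs(P[...,2]-.038)<.004)&(P[...,0]>.65); print('strip',np.percentile(P[m],[1,50,99],axis=0).round(4).tolist())
E
```

```text
bar in tool: z top -16.14388613976785 x [-50.4  47.3]
-49 -11.3 12.7 -16.2
-10 -24.5 12.5 -16.1
10 -11.8 12.8 -16.1
board ((624.9002685546875, 171.57154846191406), (98.90717315673828, 121.20075988769531), 3.0119054317474365)
strip [[0.6588, 0.0383, 0.0342], [0.6913, 0.0851, 0.0377], [0.6979, 0.2184, 0.0418]]
```

Scaled: 0.065 m / 0.2 = 0.325, 0.045 m / 0.2 = 0.225, 0.2 degrees / 90 = 0.0022.

play_rows:
  rows:
    - [1,0.005,0.015,0,0,0,0.0022]
    - [1,0.005,0.02,0.1,0,0,0.0022]
    - [1,0.005,0.02,0.225,0,0,0.0022]
    - [1,0.005,0.02,0.325,0,0,0.0022]
    - [1,0.005,0.02,0.325,0,0,0.0022]

```text
time_s: 5.62
tool_pos: [0.6305, 0.0733, 0.0498]
ee_rot: [-180.0, 0.3, 3.0]
wrist_force: [-0.6, 0.8, -2.0]
gripper_width: 0.271
finger_force: 40.4
```

```bash
python3 -c "
import numpy as np
from rig import *
for i in range(5):
    s=get_state(); print(s['time_s'],s['tool_pos'].round(4)); get_image('wrist')
"; python3 to.py 0.632 0.074 0.036 3.0
```

```text
5.6167 [0.6305 0.0733 0.0498]
5.6667 [0.6315 0.0733 0.0519]
5.7167 [0.6325 0.0734 0.0533]
5.7667 [0.6332 0.0734 0.0542]
5.8167 [0.6335 0.0734 0.0546]
t 5.87 pos [0.6336 0.0734 0.0548] [ 1.80e+02 -1.30e-01  3.02e+00] F [-0.54  0.28 -0.12] w 0.27
shift [-0.0017 -0.0007  0.0188] turn [ 0.   -0.13  0.02]
```

Scaled: 0.018 m / 0.2 = 0.09, 0.016 m / 0.2 = 0.08.

play_rows:
  rows:
    - [1,-0.005,0,0.025,0,0,0]
    - [1,-0.005,0,0.045,0,0,0]
    - [1,-0.005,0,0.065,0,0,0]
    - [1,-0.005,0,0.08,0,0,0]
    - [1,-0.005,0,0.09,0,0,0]

```text
time_s: 6.28
tool_pos: [0.6315, 0.0732, 0.035]
ee_rot: [-180.0, 0.0, 3.0]
wrist_force: [-16.6, -1.3, 51.1]
gripper_width: 0.27
finger_force: 47.0
```

play_rows:
  rows:
    - [1,0,0,0,0,0,0]
    - [1,0,0,0,0,0,0]
    - [1,0,0,0,0,0,0]
    - [1,0,0,0,0,0,0]
    - [1,0,0,0,0,0,0]

```text
time_s: 6.7
tool_pos: [0.6317, 0.0732, 0.0352]
ee_rot: [180.0, 0.0, 3.0]
wrist_force: [-1.0, 0.3, 0.8]
gripper_width: 0.273
finger_force: 40.5
```

```bash
python3 to.py 0.632 0.074 0.036 3.0
```

```text
t 6.7 pos [0.6317 0.0732 0.0352] [180.     0.     3.01] F [-1.02  0.34  0.82] w 0.273
shift [ 0.0003 -0.0007 -0.0008] turn [0.   0.   0.01]
```

play_rows:
  rows:
    - [0.1,0,0,0,0,0,0]
    - [0.1,0,0,0,0,0,0]
    - [0.1,0,0,0,0,0,0]
    - [0.1,0,0,0,0,0,0]
    - [0.1,0,0,0,0,0,0]

```text
time_s: 7.12
tool_pos: [0.6317, 0.0732, 0.0353]
ee_rot: [-180.0, -0.0, 3.0]
wrist_force: [0.0, 0.3, -0.7]
gripper_width: 0.448
finger_force: 0.0
```

play_rows:
  rows:
    - [0.1,0,0,-0.025,0,0,0]
    - [0.1,0,0,-0.1,0,0,0]
    - [0.1,0,0,-0.25,0,0,0]
    - [0.1,0,0,-0.45,0,0,0]
    - [0.1,0,0,-0.65,0,0,0]

```text
time_s: 7.53
tool_pos: [0.631, 0.0732, 0.1666]
ee_rot: [-180.0, 0.1, 3.0]
wrist_force: [0.7, 1.0, 0.2]
gripper_width: 0.451
finger_force: 0.0
```

Scaled: -0.05 m / 0.2 = -0.25, -0.04 m / 0.2 = -0.2.

play_rows:
  rows:
    - [0.1,0,0,-0.2,0,0,0]
    - [0.1,0,0,-0.25,0,0,0]
    - [0.1,0,0,-0.25,0,0,0]
    - [0.1,0,0,-0.25,0,0,0]
    - [0.1,0,0,-0.25,0,0,0]

```text
time_s: 7.95
tool_pos: [0.6311, 0.0732, 0.2143]
ee_rot: [-180.0, 0.1, 3.0]
wrist_force: [-0.3, -0.1, -0.6]
gripper_width: 0.45
finger_force: 0.0
```

```bash
cat > bar.py <<'E'
from h import *
import sys
s=get_state(); im,d=get_image('wrist'); cv2.imwrite(f'pics/{sys.argv[1]}.png',im); np.save(sys.argv[1]+'.npy',d)
T=T_of('wrist',s); P=cloud('wrist',d,T); hsv=cv2.cvtColor(im,cv2.COLOR_BGR2HSV)
m=(hsv[...,0]<20)&(hsv[...,1]>60)&(abs(P[...,2]-.052)<.006)
for lo,hi,n in((-.05,.11,'bar'),(.11,.3,'board')):
    w=P[m&(P[...,1]>lo)&(P[...,1]<hi)]
    print(n,cv2.minAreaRect(np.ascontiguousarray(w[:,:2]*1000,dtype=np.float32)),np.median(w[:,2]).round(4))
m=(P[...,2]>.17)&(P[...,2]<.22)&(P[...,0]>.55)&(P[...,0]<.7)&(P[...,1]<-.06)
if m.any(): print('hi',P[m].min(0),P[m].max(0))
E
python3 bar.py w3; python3 to.py 0.632 0.074 0.2 93
```

```text
bar ((628.2118530273438, 86.23594665527344), (100.05498504638672, 51.635162353515625), 3.213942289352417) 0.0515
board ((625.0196533203125, 171.90127563476562), (98.9533920288086, 121.91056823730469), 3.2282252311706543) 0.0513
t 8.0 pos [0.6309 0.0732 0.2139] [-1.80e+02  1.30e-01  3.01e+00] F [ 0.29 -0.82 -0.14] w 0.452
shift [ 0.0011 -0.0007  0.0139] turn [ -0.11   0.1  -89.99]
```

View pics/w3.png

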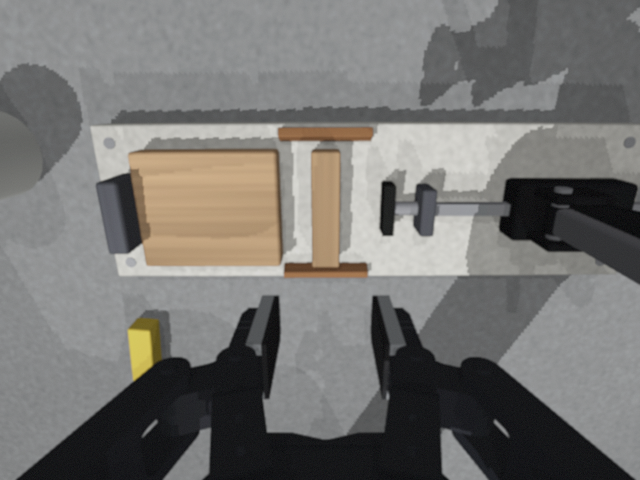

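The bar at (325,210) lies flat on the bed, between the strips, square to the board and clear of pad and gripper. Next: turn the tool so its x axis runs along the clamp, close the fingers and go over to the trigger.

Scaled: 0.1 m / 0.2 = 0.5, 0.08 m / 0.2 = 0.4, -35 degrees / 90 = -0.3889.

play_rows:
  rows:
    - [1,0,0.1,0,0,0,-0.0778]
    - [1,0,0.2,0,0,0,-0.1556]
    - [1,0,0.3,0,0,0,-0.2333]
    - [1,0,0.4,0,0,0,-0.3111]
    - [1,0,0.5,0,0,0,-0.3889]

```text
time_s: 8.42
tool_pos: [0.6363, -0.0275, 0.2138]
ee_rot: [-179.9, 0.1, 38.4]
wrist_force: [-0.4, -0.7, 0.1]
gripper_width: 0.002
finger_force: 0.0
```

Scaled: -35 degrees / 90 = -0.3889.

play_rows:
  rows:
    - [1,0,0,0,0,0,-0.0778]
    - [1,0,0,0,0,0,-0.1556]
    - [1,0,0,0,0,0,-0.2333]
    - [1,0,0,0,0,0,-0.3111]
    - [1,0,0,0,0,0,-0.3889]

```text
time_s: 8.83
tool_pos: [0.6363, -0.0267, 0.2137]
ee_rot: [-179.9, 0.0, 73.3]
wrist_force: [1.0, -0.3, 0.7]
gripper_width: 0.001
finger_force: 0.0
```

Scaled: -20 degrees / 90 = -0.2222.

play_rows:
  rows:
    - [1,0,0,0,0,0,-0.0778]
    - [1,0,0,0,0,0,-0.1556]
    - [1,0,0,0,0,0,-0.2222]
    - [1,0,0,0,0,0,-0.2222]
    - [1,0,0,0,0,0,-0.2222]

```text
time_s: 9.25
tool_pos: [0.6365, -0.0266, 0.2142]
ee_rot: [-179.9, -0.0, 92.8]
wrist_force: [-0.0, 0.1, -0.5]
gripper_width: 0.003
finger_force: 0.0
```

```bash
python3 to.py 0.640 -0.0805 0.152 93.1
```

```text
t 9.25 pos [ 0.6365 -0.0266  0.2142] [-1.799e+02 -2.000e-02  9.281e+01] F [-0.05  0.07 -0.46] w 0.003
shift [-0.054   0.0009  0.0622] turn [-0.1  -0.02 -0.29]
```

Scaled: 0.062 m / 0.2 = 0.31, 0.05 m / 0.2 = 0.25.

play_rows:
  rows:
    - [1,-0.1,0,0.075,0,0,0]
    - [1,-0.2,0.005,0.15,0,0,0]
    - [1,-0.26,0.005,0.25,0,0,0]
    - [1,-0.26,0.005,0.31,0,0,0]
    - [1,-0.26,0.005,0.31,0,0,0]

```text
time_s: 9.67
tool_pos: [0.639, -0.0785, 0.1502]
ee_rot: [-179.7, -0.1, 92.8]
wrist_force: [-0.7, 0.5, -0.8]
gripper_width: -0.003
finger_force: 0.0
```

play_rows:
  rows:
    - [1,0,0,0,0,0,0]
    - [1,0,0,0,0,0,0]
    - [1,0,0,0,0,0,0]
    - [1,0,0,0,0,0,0]
    - [1,0,0,0,0,0,0]

```text
time_s: 10.08
tool_pos: [0.641, -0.0782, 0.154]
ee_rot: [179.9, 0.0, 93.0]
wrist_force: [0.5, 0.1, 0.5]
gripper_width: 0.001
finger_force: 0.0
```

```bash
python3 to.py 0.640 -0.0805 0.152 93.1; python3 - <<'E'
from h import *
for n in('wrist','scene'):
    im,d=get_image(n); cv2.imwrite(f'pics/{n}4.png',im); np.save(n+'4.npy',d)
cv2.imwrite('pics/both4.png',np.hstack([cv2.resize(cv2.imread('pics/wrist4.png'),(400,300)),cv2.imread('pics/scene4.png')[150:450,180:580]]))
E
```

```text
t 10.08 pos [ 0.641  -0.0782  0.154 ] [1.7994e+02 2.0000e-02 9.3020e+01] F [0.5  0.14 0.55] w 0.001
shift [-0.0023 -0.0011  0.002 ] turn [ 0.06  0.02 -0.08]
```

View pics/both4.png

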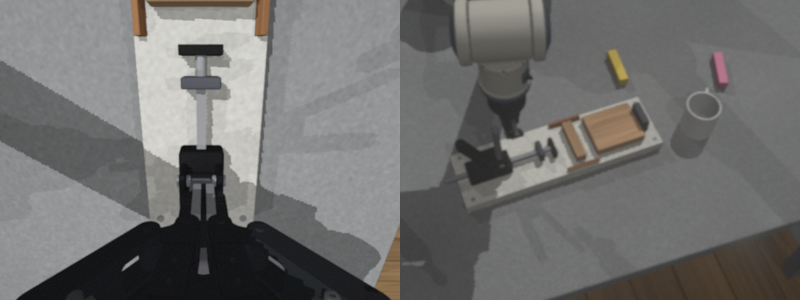

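The wrist view (left) shows the pad at (200,50) and jaw plate at (200,83), with the fingers just ahead of the trigger. The scene view (right) shows pad, bar and board clearly. Now a first squeeze plus a jaw gauge.

```bash
cat > j.py <<'E'
from h import *
import sys
u=np.array([-np.sin(np.radians(3.1)),np.cos(np.radians(3.1))]); v=np.array([-u[1],u[0]]); O=np.array([.635,.0144])
def rep(n,im,d,s):
    P=cloud(n,d,T_of(n,s)); hsv=cv2.cvtColor(im,cv2.COLOR_BGR2HSV)
    x=((P[...,:2]-O)@u)*1000; y=((P[...,:2]-O)@v)*1000; z=P[...,2]*1000
    wood=(hsv[...,0]<20)&(hsv[...,1]>60)
    a=(abs(y)<24)&(abs(y)>8)&(x>-25)&(x<95)&(d>0)
    out=[]
    for nm,m in (('pad',a&~wood&(z>47)&(z<55)),('jaw',a&~wood&(z>57.5)&(z<66)),('bar',(abs(y)<45)&wood&(z>48)&(z<57)&(x>20)&(x<98))):
        out.append((nm,int(m.sum()))+((np.percentile(x[m],[2,50,98]).round(1).tolist()) if m.sum()>3 else ()))
    print(n,out)
if __name__=='__main__':
    s=get_state(); print('t',round(s['time_s'],2),s['tool_pos'].round(4),'F',s['wrist_force'].round(1))
    for n in('wrist','scene'):
        if len(sys.argv)>1: im,d=cv2.imread(f'pics/{n}4.png'),np.load(n+'4.npy')
        else: im,d=get_image(n)
        rep(n,im,d,s)
E
python3 j.py old
```

```text
t 10.18 [ 0.6409 -0.0783  0.1537] F [ 0.2 -0.6 -0.6]Traceback (most recent call last):
  File "j.py", line 18, in <module>
    rep(n,im,d,s)
    ~~~^^^^^^^^^^
  File "j.py", line 11, in rep
    out.append((nm,int(m.sum()))+((np.percentile(x[m],[2,50,98]).round(1).tolist()) if m.sum()>3 else ()))
               ~~~~~~~~~~~~~~~~~^^~~~~~~~~~~~~~~~~~~~~~~~~~~~~~~~~~~~~~~~~~~~~~~~~~~~~~~~~~~~~~~~~~~~~~~~
TypeError: can only concatenate tuple (not "list") to tuple
```

Scaled: -0.025 m / 0.2 = -0.125, -0.02 m / 0.2 = -0.1.

play_rows:
  rows:
    - [1,-0.04,0,0.01,0,0,0]
    - [1,-0.07,-0.005,0.01,0,0,0]
    - [1,-0.1,-0.005,0.01,0,0,0]
    - [1,-0.125,-0.005,0.01,0,0,0]
    - [1,-0.125,-0.005,0.01,0,0,0]

```text
time_s: 10.6
tool_pos: [0.6414, -0.1037, 0.1511]
ee_rot: [180.0, -0.1, 93.0]
wrist_force: [4.9, 10.0, 0.2]
gripper_width: -0.003
finger_force: 4.7
```

```bash
python3 j.py
```

```text
t 10.6 [ 0.6414 -0.1037  0.1511] F [ 4.9 10.   0.2]Traceback (most recent call last):
  File "j.py", line 18, in <module>
    rep(n,im,d,s)
    ~~~^^^^^^^^^^
  File "j.py", line 11, in rep
    out.append((nm,int(m.sum()))+((np.percentile(x[m],[2,50,98]).round(1).tolist()) if m.sum()>3 else ()))
               ~~~~~~~~~~~~~~~~~^^~~~~~~~~~~~~~~~~~~~~~~~~~~~~~~~~~~~~~~~~~~~~~~~~~~~~~~~~~~~~~~~~~~~~~~~
TypeError: can only concatenate tuple (not "list") to tuple
```

```bash
sed -i 's/+((np.percentile(x\[m\],\[2,50,98\]).round(1).tolist()) if m.sum()>3 else ())/+(tuple(np.percentile(x[m],[2,50,98]).round(1).tolist()) if m.sum()>3 else ())/' j.py; python3 j.py old; python3 j.py
```

```text
t 10.65 [ 0.6414 -0.1035  0.1512] F [ 4.2  8.3 -1. ]
wrist [('pad', 755, -24.5, -19.9, -15.0), ('jaw', 0), ('bar', 226, 20.9, 21.6, 22.1)]
scene [('pad', 61, -23.1, 6.4, 71.7), ('jaw', 19, -24.6, -21.8, -19.0), ('bar', 306, 47.9, 58.7, 70.4)]
t 10.65 [ 0.6414 -0.1035  0.1512] F [ 4.2  8.3 -1. ]
wrist [('pad', 1000, 9.2, 13.8, 19.0), ('jaw', 717, -22.2, -16.9, -11.6), ('bar', 0)]
scene [('pad', 69, -20.9, 14.3, 70.9), ('jaw', 37, -20.4, -15.8, -9.8), ('bar', 311, 48.1, 59.1, 70.6)]
```

Scaled: -0.019 m / 0.2 = -0.095, -0.015 m / 0.2 = -0.075.

play_rows:
  rows:
    - [1,-0.025,0,0,0,0,0]
    - [1,-0.05,0,0,0,0,0]
    - [1,-0.075,0,0,0,0,0]
    - [1,-0.095,0,0,0,0,0]
    - [1,-0.095,0,0,0,0,0]

```text
time_s: 11.17
tool_pos: [0.6413, -0.122, 0.1504]
ee_rot: [-179.9, -0.2, 93.0]
wrist_force: [0.6, 12.6, -2.8]
gripper_width: -0.001
finger_force: 5.2
```

```bash
python3 j.py
```

```text
t 11.17 [ 0.6413 -0.122   0.1504] F [ 0.6 12.6 -2.8]
wrist [('pad', 111, -11.0, -10.7, -10.2), ('jaw', 781, -10.5, -5.1, 0.2), ('bar', 0)]
scene [('pad', 70, -8.6, 25.8, 71.5), ('jaw', 36, -8.5, -2.9, 1.8), ('bar', 312, 47.9, 58.7, 70.4)]
```

Scaled: 0.038 m / 0.2 = 0.19, 0.03 m / 0.2 = 0.15.

play_rows:
  rows:
    - [1,0.05,0,0,0,0,0]
    - [1,0.1,0,0,0,0,0]
    - [1,0.15,0,0,0,0,0]
    - [1,0.19,0,0,0,0,0]
    - [1,0.19,0,0,0,0,0]

```text
time_s: 11.68
tool_pos: [0.6399, -0.0827, 0.1514]
ee_rot: [-180.0, -0.0, 93.1]
wrist_force: [0.1, 0.3, -0.1]
gripper_width: -0.002
finger_force: 0.0
```

```bash
python3 j.py
```

```text
t 11.68 [ 0.6399 -0.0827  0.1514] F [ 0.1  0.3 -0.1]
wrist [('pad', 962, 22.1, 26.9, 32.0), ('jaw', 714, -9.2, -3.8, 1.6), ('bar', 0)]
scene [('pad', 68, -7.8, 27.6, 70.7), ('jaw', 35, -7.7, -1.6, 3.5), ('bar', 311, 47.9, 58.9, 70.3)]
```

Scaled: -0.039 m / 0.2 = -0.195, -0.031 m / 0.2 = -0.155.

play_rows:
  rows:
    - [1,-0.075,0,0,0,0,0]
    - [1,-0.115,0,0,0,0,0]
    - [1,-0.155,0,0,0,0,0]
    - [1,-0.195,0,0,0,0,0]
    - [1,-0.195,0,0,0,0,0]

```text
time_s: 12.2
tool_pos: [0.6414, -0.1236, 0.1505]
ee_rot: [-179.9, -0.2, 93.0]
wrist_force: [-2.0, 10.9, -2.2]
gripper_width: -0.002
finger_force: 4.7
```

```bash
python3 j.py
```

```text
t 12.2 [ 0.6414 -0.1236  0.1505] F [-2.  10.9 -2.2]
wrist [('pad', 0), ('jaw', 0), ('bar', 0)]
scene [('pad', 70, 10.6, 44.8, 75.5), ('jaw', 34, 11.1, 17.3, 30.0), ('bar', 311, 52.3, 63.0, 75.2)]
```

Scaled: 0.038 m / 0.2 = 0.19, 0.03 m / 0.2 = 0.15.

play_rows:
  rows:
    - [1,0.05,0,0,0,0,0]
    - [1,0.1,0,0,0,0,0]
    - [1,0.15,0,0,0,0,0]
    - [1,0.19,0,0,0,0,0]
    - [1,0.19,0,0,0,0,0]

```text
time_s: 12.72
tool_pos: [0.64, -0.0837, 0.1514]
ee_rot: [-180.0, -0.0, 93.1]
wrist_force: [0.0, -0.1, -0.7]
gripper_width: -0.0
finger_force: 0.0
```

```bash
python3 j.py
```

```text
t 12.72 [ 0.64   -0.0837  0.1514] F [ 0.  -0.1 -0.7]
wrist [('pad', 112, 9.2, 41.3, 41.7), ('jaw', 793, 9.7, 15.0, 20.6), ('bar', 0)]
scene [('pad', 62, 11.3, 46.1, 77.9), ('jaw', 26, 11.5, 15.9, 22.0), ('bar', 306, 53.6, 64.3, 76.2)]
```

Scaled: -0.038 m / 0.2 = -0.19, -0.031 m / 0.2 = -0.155.

play_rows:
  rows:
    - [1,-0.075,0,0,0,0,0]
    - [1,-0.115,0,0,0,0,0]
    - [1,-0.155,0,0,0,0,0]
    - [1,-0.19,0,0,0,0,0]
    - [1,-0.19,0,0,0,0,0]

```text
time_s: 13.23
tool_pos: [0.6414, -0.1235, 0.1505]
ee_rot: [-179.9, -0.2, 93.0]
wrist_force: [0.1, 11.0, -2.1]
gripper_width: 0.001
finger_force: 4.8
```

```bash
python3 j.py
```

```text
t 13.23 [ 0.6414 -0.1235  0.1505] F [ 0.1 11.  -2.1]
wrist [('pad', 0), ('jaw', 0), ('bar', 0)]
scene [('pad', 55, 30.0, 64.6, 70.5), ('jaw', 32, 31.0, 35.2, 40.5), ('bar', 326, 71.3, 83.1, 95.2)]
```

Scaled: 0.038 m / 0.2 = 0.19, 0.03 m / 0.2 = 0.15.

play_rows:
  rows:
    - [1,0.05,0,0,0,0,0]
    - [1,0.1,0,0,0,0,0]
    - [1,0.15,0,0,0,0,0]
    - [1,0.19,0,0,0,0,0]
    - [1,0.19,0,0,0,0,0]

```text
time_s: 13.75
tool_pos: [0.64, -0.0837, 0.1514]
ee_rot: [180.0, -0.0, 93.1]
wrist_force: [0.9, 0.1, 0.4]
gripper_width: -0.001
finger_force: 0.0
```

```bash
python3 j.py
```

```text
t 13.75 [ 0.64   -0.0837  0.1514] F [0.9 0.1 0.4]
wrist [('pad', 115, 28.7, 28.9, 29.4), ('jaw', 779, 29.2, 34.5, 39.3), ('bar', 0)]
scene [('pad', 66, 30.9, 63.5, 71.7), ('jaw', 33, 30.8, 37.0, 41.8), ('bar', 325, 72.5, 83.9, 95.8)]
```

Scaled: -0.026 m / 0.2 = -0.13, -0.021 m / 0.2 = -0.105.

play_rows:
  rows:
    - [1,-0.05,0,0,0,0,0]
    - [1,-0.08,0,0,0,0,0]
    - [1,-0.105,0,0,0,0,0]
    - [1,-0.13,0,0,0,0,0]
    - [1,-0.13,0,0,0,0,0]

```text
time_s: 14.27
tool_pos: [0.6413, -0.1116, 0.1507]
ee_rot: [-180.0, -0.1, 93.0]
wrist_force: [1.5, 8.9, -3.8]
gripper_width: -0.001
finger_force: 4.0
```

```bash
for i in 1 2 3; do python3 j.py; done; python3 - <<'E'
from h import *
im,d=get_image('scene'); np.save('s5.npy',d); cv2.imwrite('pics/s5.png',im); cv2.imwrite('pics/s5c.png',cv2.resize(im[240:360,260:420],(800,600),interpolation=cv2.INTER_CUBIC))
E
```

```text
t 14.27 [ 0.6413 -0.1116  0.1507] F [ 1.5  8.9 -3.8]
wrist [('pad', 0), ('jaw', 0), ('bar', 0)]
scene [('pad', 66, 41.2, 66.0, 73.7), ('jaw', 32, 42.7, 48.2, 53.0), ('bar', 301, 74.9, 85.9, 97.4)]
t 14.37 [ 0.6412 -0.1116  0.1508] F [ 0.2  7.5 -4. ]
wrist [('pad', 0), ('jaw', 0), ('bar', 0)]
scene [('pad', 62, 41.1, 68.0, 74.5), ('jaw', 33, 41.1, 47.3, 52.5), ('bar', 306, 75.0, 86.0, 97.2)]
t 14.47 [ 0.6412 -0.1116  0.1508] F [ 0.3  7.6 -2.7]
wrist [('pad', 0), ('jaw', 0), ('bar', 0)]
scene [('pad', 61, 41.4, 67.7, 74.9), ('jaw', 31, 41.7, 46.9, 52.2), ('bar', 308, 75.1, 86.1, 97.2)]
```

View pics/s5c.png

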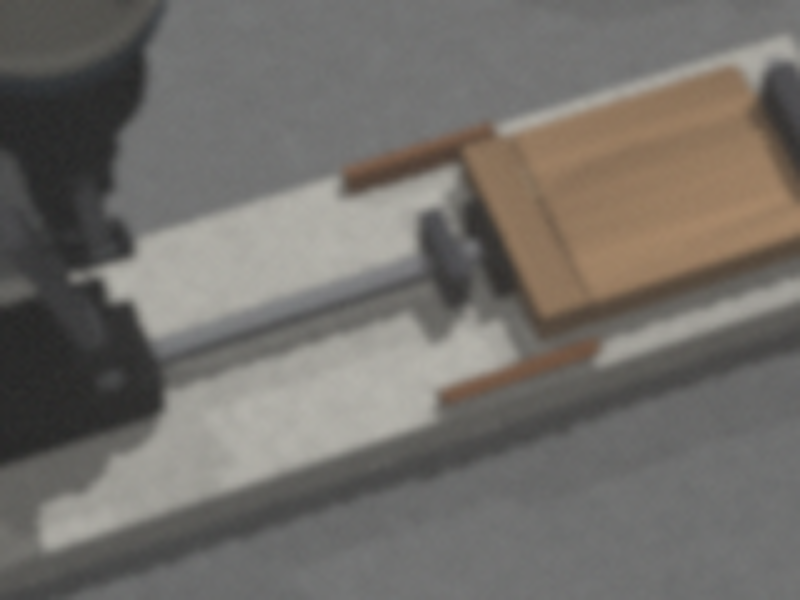

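The crop shows the bar tight against the board (seam at about (550,220)) and the pad on the bar. The stem gap is roughly half of what it was. Measurements agree: pad pressed in about 9 mm, about 8 N on the trigger, steady. Handing in.

```bash
python3 -c "
from rig import *
print(sign_off())"
```

```text
the job is handed in; nothing more can be done
None
```

I handed the job in with the long bar tight against the board, the pad pressed in about 9 mm by camera estimate, and the trigger still held at about 8 N; the hand-in returned no verdict.

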